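Sweep the loose wheels into the parts pen

TASK

Three loose orange bulldozer wheels lie scattered on the bench in front of the open side of the low three-walled parts pen. Sweep all three along the bench with the fingertips, through the open side, until each lies fully inside the pen; push them only, do not pick any up. Leave the cab, the scriber and the loupe where they are.

Things in the scene. Friction and masses are not known exactly. Their poses are not given: they have to be found in the camera images.
- wheel1: orange plastic bulldozer road wheel lying flat: disc 34 mm in diameter, 14 mm thick, about 15 g; all three are alike. Origin at the centre of its underside (z = 0 on the bench), z up. It slides freely on the bench when pushed
- wheel2: orange plastic bulldozer road wheel lying flat: disc 34 mm in diameter, 14 mm thick, about 15 g; all three are alike. Origin at the centre of its underside (z = 0 on the bench), z up. It slides freely on the bench when pushed
- wheel3: orange plastic bulldozer road wheel lying flat: disc 34 mm in diameter, 14 mm thick, about 15 g; all three are alike. Origin at the centre of its underside (z = 0 on the bench), z up. It slides freely on the bench when pushed
- pen: aluminium parts pen fixed to the bench: three walls 20 mm high, 6 mm thick, round a black-lined floor 150 mm wide, 110 mm deep, level with the bench (no lip). The fourth side, facing the wheels, is open. Origin at bench height in the middle of the open side; x points into the pen (back wall inner face at x = 110 mm), y along the open side (side walls inner faces at y = -75 and +75 mm), z up
- cab: loose yellow plastic bulldozer cab, 44 x 40 x 45 mm, standing on the bench; leave it. Origin at the centre of its underside
- scriber: loose brass scribing tool lying on the bench, 130 mm long, 9 mm thick; leave it. Origin on the bench under the middle of its length (from -58 mm to +73 mm along its x, the steel point at +x)
- loupe: loose glass loupe 50 mm in diameter on a short stand, 46 mm high; leave it. Origin at the centre of its round foot
- press: cast aluminium hand press fixed to the bench, foot 160 mm (x) by 100 mm (y), 313 mm high to the knob of its lever; not part of the job, keep clear. Origin at the centre of its foot

How it is judged:
By the outcome, as a careful person would: the job done as asked, in the order asked, and still so for the second after the job is handed in, with the robot touching nothing.
It also fails if it takes over 64 s, if anything falls off the work surface, if the arm or the gripper's body presses on something with over 40 N, if the wrist force passes 120 N, or if a joint passes its speed limit or range.

ROBOT

A 6-joint arm with a two-finger parallel gripper is mounted at the origin on the work surface. World frame = base frame: x ahead of the robot, y to its left, z up, the work surface at z = 0. Lengths are in m, angles in rad, forces in N, time in s.
With the tool pointing down it reaches from about 0.4 to 0.825 m from the base axis. Payload 7 kg.
Tool frame: the origin (TCP) lies midway between the tips of the shut fingers; the grasp point (between the pads) lies 19 mm behind it (bot.grasp_offset is the distance from the TCP to the grasp point, in m); z points along the fingers, y is the line along which they close (so a half turn about z gives the same grasp; the last joint's range is limited). The gripper opens to 85 mm and grips with 20 to 120 N. Pads are 22 mm wide; open, the fingers measure 114 mm over their backs; the gripper's body (76 mm by 85 mm) begins 54 mm behind the grasp point. The pads swing forward as they close: fully open they stand 13 mm farther back than shut.
Start: joints at [-0.866, 0.359, 0.012, 0, -1.224, -0.288], TCP at [0.273, -0.617, 0.231] pointing down, gripper open.
Joint ranges: [-3.07, 3.07], [-1.43, 2.12], [-1.02, 1.25], [-3.03, 1.67], [-3.05, -0], [-3.03, 3.03]. Speed limits (rad/s): [2.39, 2.39, 3.01, 3.14, 3.14, 3.14].

INTERFACE

Orientations are given as [roll, pitch, yaw] about the fixed x, y, z axes, in that order (R = Rz(yaw) Ry(pitch) Rx(roll)).
In Python, from bench import bot gives the robot as it stands.
- The arm moves only by the tool tcp_steps, called after "Call:" as a command line: name --argument value ..., lists and objects as JSON in quotes. Schema: {"type":"object","properties":{"steps":{"type":"array","items":{"type":"object","properties":{"finger_gap":{"type":"number"},"dx":{"type":"number"},"dy":{"type":"number"},"dz":{"type":"number"},"drx":{"type":"number"},"dry":{"type":"number"},"drz":{"type":"number"}},"additionalProperties":false,"required":["finger_gap"]},"minItems":1,"maxItems":8},"clamp_n":{"type":"number"},"only":{"type":"string"},"quiet":{"type":"boolean"},"lines":{"type":"string"}},"required":["steps"],"additionalProperties":false}. steps is a list of rows, 1 to 8 of them, each an object with the fields finger_gap (the finger opening in m), dx, dy, dz (the shift in m), drx, dry, drz (a rotation vector in rad); a field left out counts as zero (the opening has to be given); each row shifts and turns the commanded pose from where the row before left it, along the tool's axes as they then stand; what a row does not reach is not made up. A row lasts 1/10 s, in which the tool goes at most 0.05 m and 0.15 rad, less where a joint would pass 70% of its speed; a pose out of reach is approached as far as the arm can. The fingers move at their own pace and stop on an object; clamp_n is the grip in N (left out, the last holds). Time passes only in rows, so rows that do not move let the fingers close. The tool returns the time, the measured TCP pose, the force, the opening and the grip force at its end. only (a regular expression) keeps the lines of the reply that match it, lines (a string "A,B") keeps lines A to B, and quiet returns only ok. Input that does not fit is refused with a message, and nothing moves.
- bot.observe(): the state, without advancing time (a new reading comes with each control period).
- bot.camera(name): name is "scene" or "top"; returns a dict with "pixels" (480x640x3 uint8, red, green, blue), "fx", "fy", "cx", "cy" (pixels), "extrinsics" (4x4, takes a point from camera to world coordinates). Camera axes: x right, y down, z forward; pixel columns grow to the right and rows downward; lengths in m; the calibration is good to about 2 mm. A picture is of the moment at which its call begins. There is no depth.
- bot.hand_in(): hands the job in; it is judged then, once.
The state is a dict: "t": time; "qpos": joint angles; "dq": joint speeds; "effort": joint torques, N m; "eef_pos": TCP position; "ee_rot": TCP orientation; "force": force on the tool from outside, world axes, zero at the start; "torque": the same for the moment, N m; "finger_gap": finger opening in m; "gripper_force": force on a finger pad.
Only numpy, scipy, OpenCV 4.12 (cv2) and the standard library are available. Lean on these libraries where they do the work, as an engineer would, in place of code of your own. Each camera call takes 0.05 s, during which the arm holds its last target. There are 200 camera calls.

## Working session

There is one attempt and no reset: what is moved stays moved. The work goes in short steps, Python scripts to look and compute and a tool call to move; the robot and the scene stay as the last step left them, time stands still between calls to the robot, and variables do not carry over. Pictures are saved under pics/ and viewed, at most 10 in all, crops included, and the job is handed in when it is done.

```bash
mkdir -p pics; ls
```

Run:
```python
from bench import bot
import cv2
for n in("top","scene"):
    c=bot.camera(n);cv2.imwrite(f"pics/{n}0.png",c["pixels"][:,:,::-1]);print(n,c["fx"],c["fy"],c["cx"],c["cy"],c["extrinsics"].round(4).tolist())
o=bot.observe();print(o["eef_pos"],o["ee_rot"],o["t"],o["finger_gap"])
```

```text
bench.py
pics
top 460.04802913447537 460.04802913447537 319.2881010559986 236.17816084269077 [[-0.0023, -0.9991, 0.0423, 0.5481], [-1.0, 0.0019, -0.0092, -0.1248], [0.0091, -0.0423, -0.9991, 0.9638], [0.0, 0.0, 0.0, 1.0]]
scene 508.9560411814993 508.9560411814993 314.3333319821703 238.87907052277728 [[0.7465, 0.3362, -0.5742, 1.121], [0.6652, -0.3948, 0.6337, -0.6925], [-0.0136, -0.8551, -0.5183, 0.5385], [0.0, 0.0, 0.0, 1.0]]
[ 0.27308703 -0.61682585  0.23045203] [ 3.14011059e+00 -1.43161997e-04 -2.72486511e+00] 0.1 0.08566812331333133
```

View pics/top0.png

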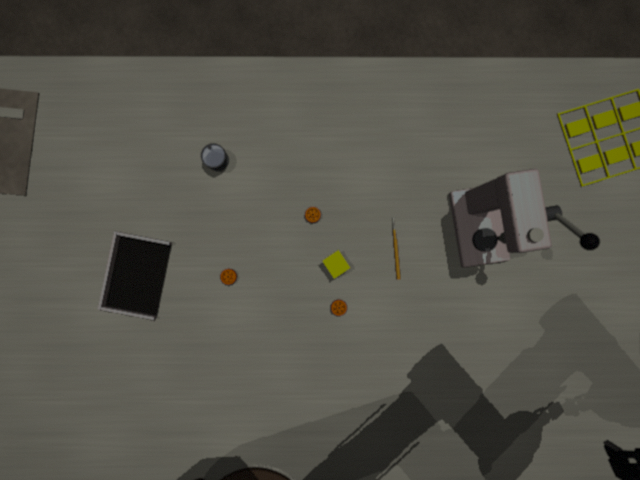

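View pics/scene0.png

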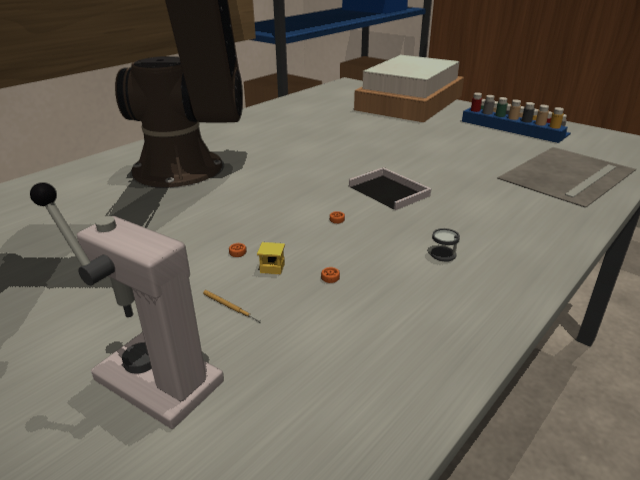

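The top view shows the wheels at about (313,215), (229,277) and (339,308), the cab at (336,264), the scriber at (396,250), the loupe at (214,156), and the pen at (136,276) with its open side to the right. In the scene view the wheels are at (331,275), (337,217) and (237,250). I'll triangulate these next.

Create h.py:
```python
from bench import bot
import cv2, numpy as np
def ray(c,u,v):
    E=c["extrinsics"];d=E[:3,:3]@[(u-c["cx"])/c["fx"],(v-c["cy"])/c["fy"],1];return E[:3,3],d
def onz(c,p,z):
    o,d=ray(c,*p);return (o+d*(z-o[2])/d[2]).round(4)
def tri(c1,p1,c2,p2):
    o1,d1=ray(c1,*p1);o2,d2=ray(c2,*p2)
    s=np.linalg.lstsq(np.c_[d1,-d2],o2-o1,rcond=None)[0]
    a,b=o1+s[0]*d1,o2+s[1]*d2;return ((a+b)/2).round(4),round(np.linalg.norm(a-b),4)
def blobs(c,near=None):
    h=cv2.cvtColor(c["pixels"],cv2.COLOR_RGB2HSV);m=cv2.inRange(h,(3,190,110),(13,255,255))
    m=cv2.morphologyEx(m,cv2.MORPH_CLOSE,np.ones((5,5)))
    n,_,st,ce=cv2.connectedComponentsWithStats(m);return [(ce[i].round(1),int(st[i,4])) for i in range(1,n) if st[i,4]>30]
```

Run:
```python
from h import *
t=bot.camera("top");s=bot.camera("scene")
bt,bs=blobs(t),blobs(s);print(bt,bs)
for p in[(313,215),(229,277),(339,308)]:
    q=min(bt,key=lambda b:np.hypot(*(b[0]-p)))[0];print(p,q,onz(t,q,.012),[(b[0].tolist(),*tri(t,q,s,b[0])) for b in bs if tri(t,q,s,b[0])[1]<.01])
for n,p in dict(open1=(171,241),open2=(155,319),b1=(116,234),b2=(101,310)).items(): print(n,onz(t,p,.02))
for n,p in dict(cab=(336,264),s1=(393,222),s2=(398,279),loupe=(214,156)).items(): print(n,onz(t,p,.03 if n in("cab","loupe") else 0.005))
cv2.imwrite("pics/crop1.png",cv2.resize(t["pixels"][190:340,80:280,::-1],None,fx=4,fy=4,interpolation=cv2.INTER_CUBIC))
```

```text
[] [(array([336.8, 215.6]), 84), (array([236.9, 248.1]), 112), (array([330.2, 273. ]), 145)]Traceback (most recent call last):
  File "<stdin>", line 5, in <module>
ValueError: min() iterable argument is empty
```

```bash
sed -i 's/(3,190,110),(13,255,255)/(2,170,80),(16,255,255)/' h.py
```

Run:
```python
from h import *
t=bot.camera("top");s=bot.camera("scene")
bt,bs=blobs(t),blobs(s);print(bt,bs)
cv2.imwrite("pics/crop1.png",cv2.resize(t["pixels"][190:340,80:280,::-1],None,fx=4,fy=4,interpolation=cv2.INTER_CUBIC))
for p in[(313,215),(229,277),(339,308)]:
    q=min([b[0] for b in bt]+[np.array(p)+200],key=lambda b:np.hypot(*(b-p)))
    if abs(q[0]-p[0])>5:q=np.array(p)
    print(p,q,onz(t,q,.012),[(b[0].tolist(),*tri(t,q,s,b[0])) for b in bs if tri(t,q,s,b[0])[1]<.01])
for n,p in dict(open1=(171,241),open2=(155,319),b1=(116,234),b2=(101,310)).items(): print(n,onz(t,p,.02))
for n,p in dict(cab=(336,264),s1=(393,222),s2=(398,279),loupe=(214,156)).items(): print(n,onz(t,p,.03 if n in("cab","loupe") else 0.005))
print(t["pixels"][274:280,226:232].reshape(-1,3)[::7])
```

```text
[(array([312.3, 214.3]), 178), (array([228.1, 276.4]), 191), (array([338.3, 307.4]), 189)] [(array([336.8, 217. ]), 130), (array([237. , 249.8]), 181), (array([330.1, 274.7]), 212)]
(313, 215) [312.3 214.3] [ 0.6339 -0.1192  0.012 ] [([330.1, 274.7], array([ 0.6354, -0.1181,  0.0067]), np.float64(0.003))]
(229, 277) [228.1 276.4] [0.5058 0.0544 0.012 ] [([336.8, 217.0], array([0.5068, 0.0566, 0.0065]), np.float64(0.0032))]
(339, 308) [338.3 307.4] [ 0.4416 -0.1723  0.012 ] [([237.0, 249.8], array([ 0.442 , -0.1715,  0.0061]), np.float64(0.0031))]
open1 [0.5788 0.17   0.02  ]
open2 [0.4203 0.2006 0.02  ]
b1 [0.5933 0.2824 0.02  ]
b2 [0.4388 0.3102 0.02  ]
cab [ 0.5311 -0.1671  0.03  ]
s1 [ 0.6181 -0.2879  0.005 ]
s2 [ 0.4992 -0.2972  0.005 ]
loupe [0.7519 0.0813 0.03  ]
[[121  65   0]
 [110  59   0]
 [ 86  46   4]
 [105  56   0]
 [100  50   0]
 [111  58   0]]
```

View pics/crop1.png

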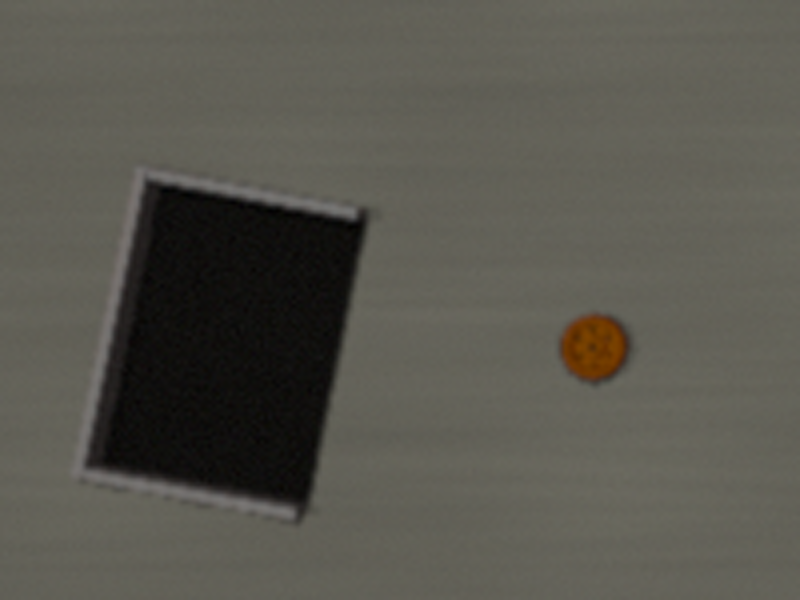

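The triangulated wheel centres are 6–7 mm high, which is right for a 14 mm disc, and the pen comes out about 157 × 113 mm over the walls. My plan is to set the fingers about 26 mm apart as a fork and push each wheel along the tool's −x axis, W2 first, then W1, then W3.

Add to h.py:
```python
def go(x,y,z,yaw):   # tool-axis move from the measured pose to a target (tool down), rotation first
    o=bot.observe();dy=(yaw-o["ee_rot"][2]+np.pi)%(2*np.pi)-np.pi
    d=np.array([x,y,z])-o["eef_pos"];c,s=np.cos(yaw),np.sin(yaw)
    print("rz",round(-dy,3),"then dx,dy,dz",round(c*d[0]+s*d[1],4),round(s*d[0]-c*d[1],4),round(-d[2],4),"rp",o["ee_rot"][:2].round(3),"q6",o["qpos"][5].round(2))
O=np.array([.498,.189]);U=np.array([.17,.985]);U/=np.linalg.norm(U);V=np.array([-U[1],U[0]])
def plan(w,u,v,back=.055):
    T=O+u*U+v*V;d=T-w;L=np.linalg.norm(d);d/=L;yaw=np.arctan2(-d[1],-d[0]);S=w-back*d
    print("target",T.round(3),"start",S.round(4),"yaw",yaw.round(3),"push",round(L+back-.022,4));return S,yaw
```

Run:
```python
import h;from h import *
t=bot.camera("top")
P=[onz(t,p,z) for p,z in[((171.5,245.5),0),((156.2,315),0),((114.5,232.5),.02),((100,310),.02),((171.2,243),.02),((155,320),.02)]]
print(*P,sep="\n");print("O",(P[0]+P[1])/2, "dirs",[(lambda a:np.degrees(np.arctan2(a[1],a[0])).round(1))(a) for a in(P[2]-P[4],P[3]-P[5],(P[2]+P[3]-P[4]-P[5]))],"normal",np.degrees(np.arctan2((P[4]-P[5])[0],-(P[4]-P[5])[1])).round(1),np.degrees(np.arctan2((P[2]-P[3])[0],-(P[2]-P[3])[1])).round(1))
S,yaw=plan(np.array([.507,.0555]),.085,0);go(*S,.1,yaw)
```

```text
[0.57   0.1751 0.    ]
[0.4258 0.2051 0.    ]
[0.5964 0.2855 0.02  ]
[0.4389 0.3122 0.02  ]
[0.5747 0.1696 0.02  ]
[0.4183 0.2006 0.02  ]
O [0.4979 0.1901 0.    ] dirs [np.float64(79.4), np.float64(79.5), np.float64(79.5)] normal 78.8 80.4
target [0.512 0.273] start [5.056e-01 5.000e-04] yaw -1.596 push 0.2503
rz -1.129 then dx,dy,dz -0.6233 -0.2168 0.1311 rp [ 3.141 -0.   ] q6 -0.29
```

Call:
tcp_steps --steps '[{"finger_gap": 0.026, "drz": -0.141}, {"finger_gap": 0.026, "drz": -0.141}, {"finger_gap": 0.026, "drz": -0.141}, {"finger_gap": 0.026, "drz": -0.141}, {"finger_gap": 0.026, "drz": -0.141}, {"finger_gap": 0.026, "drz": -0.141}, {"finger_gap": 0.026, "drz": -0.141}, {"finger_gap": 0.026, "drz": -0.141}]' --clamp_n 20

```text
t: 1.15
eef_pos: [0.2732, -0.6172, 0.2313]
ee_rot: [3.142, 0.0, -1.591]
force: [0.4, -0.8, 0.7]
finger_gap: 0.0263
gripper_force: 0.0
```

Call:
tcp_steps --steps '[{"finger_gap": 0.026, "dx": -0.045, "dy": -0.015}, {"finger_gap": 0.026, "dx": -0.045, "dy": -0.015}, {"finger_gap": 0.026, "dx": -0.045, "dy": -0.015}, {"finger_gap": 0.026, "dx": -0.045, "dy": -0.015}, {"finger_gap": 0.026, "dx": -0.045, "dy": -0.015}, {"finger_gap": 0.026, "dx": -0.045, "dy": -0.015}, {"finger_gap": 0.026, "dx": -0.045, "dy": -0.015}, {"finger_gap": 0.026, "dx": -0.045, "dy": -0.015}]'

```text
t: 1.95
eef_pos: [0.4029, -0.2587, 0.2316]
ee_rot: [-3.141, -0.0, -1.597]
force: [0.6, 0.0, 0.2]
finger_gap: 0.0261
gripper_force: 0.0
```

```bash
python3 -c "
from h import *
S,yaw=plan(np.array([.507,.0555]),.085,0);go(*S,.1,yaw)"
```

```text
target [0.512 0.273] start [5.056e-01 5.000e-04] yaw -1.596 push 0.2503
rz -0.001 then dx,dy,dz -0.2617 -0.0962 0.1316 rp [-3.141 -0.   ] q6 0.13
```

Call:
tcp_steps --steps '[{"finger_gap": 0.026, "dx": -0.043, "dy": -0.016}, {"finger_gap": 0.026, "dx": -0.043, "dy": -0.016}, {"finger_gap": 0.026, "dx": -0.043, "dy": -0.016}, {"finger_gap": 0.026, "dx": -0.043, "dy": -0.016}, {"finger_gap": 0.026, "dx": -0.043, "dy": -0.016}, {"finger_gap": 0.026, "dx": -0.043, "dy": -0.016}, {"finger_gap": 0.026, "dz": 0.04}, {"finger_gap": 0.026, "dz": 0.04}]'

```text
t: 2.75
eef_pos: [0.5064, -0.0031, 0.1513]
ee_rot: [-3.138, 0.001, -1.594]
force: [0.1, -0.2, -0.6]
finger_gap: 0.0258
gripper_force: 0.0
```

Call:
tcp_steps --steps '[{"finger_gap": 0.026, "dz": 0.04}, {"finger_gap": 0.026, "dz": 0.03}, {"finger_gap": 0.026}]'

```text
t: 3.05
eef_pos: [0.5024, -0.0058, 0.0778]
ee_rot: [3.135, -0.002, -1.597]
force: [-0.3, 0.0, 0.3]
finger_gap: 0.0261
gripper_force: 0.0
```

```bash
python3 -c "
from h import *
S,yaw=plan(np.array([.507,.0555]),.085,0);go(*S,.004,yaw)
cv2.imwrite('pics/s1.png',cv2.resize(bot.camera('scene')['pixels'][120:300,220:460,::-1],None,fx=3,fy=3))"
```

```text
target [0.512 0.273] start [5.056e-01 5.000e-04] yaw -1.596 push 0.2503
rz -0.001 then dx,dy,dz -0.0064 -0.0031 0.0738 rp [ 3.135e+00 -2.000e-03] q6 -0.41
```

View pics/s1.png

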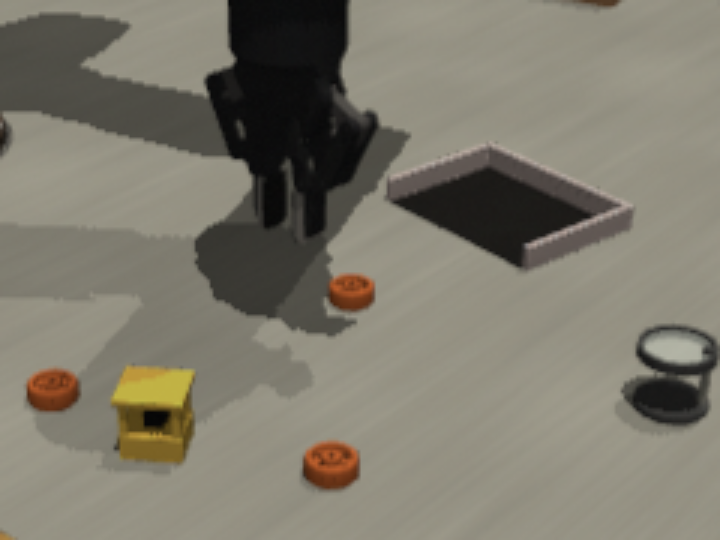

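The crop shows the fork above and behind W2 (crop 352,292), with its closing line across the direction to the pen. It also shows the cab, W1 and W3 undisturbed. Next I'll lower the fork.

Call:
tcp_steps --steps '[{"finger_gap": 0.026, "dx": -0.002, "dy": -0.003, "dz": 0.03}, {"finger_gap": 0.026, "dz": 0.025}, {"finger_gap": 0.026, "dz": 0.012}, {"finger_gap": 0.026, "dz": 0.004}, {"finger_gap": 0.026}]'

```text
t: 3.6
eef_pos: [0.509, -0.0029, 0.0112]
ee_rot: [-3.141, 0.0, -1.597]
force: [-0.7, 0.2, -0.6]
finger_gap: 0.0259
gripper_force: 0.0
```

```bash
python3 -c "
from h import *
S,yaw=plan(np.array([.507,.0555]),.085,0);go(*S,.004,yaw)"
```

```text
target [0.512 0.273] start [5.056e-01 5.000e-04] yaw -1.596 push 0.2503
rz -0.001 then dx,dy,dz -0.0034 0.0035 0.0072 rp [-3.141  0.   ] q6 -0.41
```

Call:
tcp_steps --steps '[{"finger_gap": 0.026, "dy": 0.0035, "dz": 0.004}, {"finger_gap": 0.026, "dz": 0.003}, {"finger_gap": 0.026, "dx": -0.01}, {"finger_gap": 0.026, "dx": -0.02}, {"finger_gap": 0.026, "dx": -0.02}, {"finger_gap": 0.026, "dx": -0.02}, {"finger_gap": 0.026, "dx": -0.02}, {"finger_gap": 0.026, "dx": -0.02}]'

```text
t: 4.4
eef_pos: [0.5078, 0.1085, 0.0037]
ee_rot: [-3.141, 0.0, -1.596]
force: [0.1, 0.1, -0.9]
finger_gap: 0.0261
gripper_force: 0.0
```

```bash
python3 -c "
from h import *
print(blobs(bot.camera('top')),[onz(bot.camera('top'),b[0],.012) for b in blobs(bot.camera('top'))])
go(.512-.0005,.273-.022,.004,-1.596)"
```

```text
[(array([312.3, 214.4]), 177), (array([338.2, 307.3]), 189)] [array([ 0.6339, -0.1192,  0.012 ]), array([ 0.4418, -0.1721,  0.012 ])]
rz 0.0 then dx,dy,dz -0.1433 -0.0003 -0.0005 rp [-3.141  0.   ] q6 -0.61
```

Call:
tcp_steps --steps '[{"finger_gap": 0.026, "dx": -0.02}, {"finger_gap": 0.026, "dx": -0.02}, {"finger_gap": 0.026, "dx": -0.02}, {"finger_gap": 0.026, "dx": -0.02}, {"finger_gap": 0.026, "dx": -0.02}, {"finger_gap": 0.026, "dx": -0.015}, {"finger_gap": 0.026, "dx": -0.01}, {"finger_gap": 0.026, "dx": -0.01}]'

```text
t: 5.4
eef_pos: [0.511, 0.2425, 0.0032]
ee_rot: [3.141, -0.0, -1.597]
force: [-0.3, -0.5, -0.2]
finger_gap: 0.0257
gripper_force: 0.2
```

```bash
python3 -c "
from h import *
s=bot.camera('scene');print([(b,onz(s,b[0],.007)) for b in blobs(s)])
go(.512-.0005,.273-.022,.004,-1.596)"
```

```text
[((array([237. , 249.8]), 180), array([ 0.4445, -0.1714,  0.007 ])), ((array([330.1, 274.7]), 211), array([ 0.6367, -0.1173,  0.007 ]))]
rz -0.0 then dx,dy,dz -0.0072 0.0002 -0.0007 rp [-3.141  0.   ] q6 -0.82
```

Call:
tcp_steps --steps '[{"finger_gap": 0.026, "dx": -0.007}, {"finger_gap": 0.026}, {"finger_gap": 0.026, "dx": 0.02}, {"finger_gap": 0.026, "dx": 0.03}, {"finger_gap": 0.026, "dx": 0.02, "dz": -0.03}, {"finger_gap": 0.026, "dx": 0.02, "dz": -0.04}, {"finger_gap": 0.026, "dx": 0.04, "dz": -0.02}, {"finger_gap": 0.026, "dx": 0.04}]'

```text
t: 6.25
eef_pos: [0.5082, 0.0778, 0.0966]
ee_rot: [-3.136, 0.003, -1.596]
force: [1.0, -0.5, -0.1]
finger_gap: 0.0259
gripper_force: 0.0
```

```bash
python3 -c "
from h import *
t=bot.camera('top');s=bot.camera('scene')
print([(b,onz(t,b[0],.012)) for b in blobs(t)],[(b,onz(s,b[0],.007)) for b in blobs(s)])
cv2.imwrite('pics/s2.png',cv2.resize(s['pixels'][120:300,220:460,::-1],None,fx=3,fy=3))
S,yaw=plan(np.array([.635,-.1185]),.045,.035);go(*S,.1,yaw)"
```

```text
[((array([312.3, 214.3]), 178), array([ 0.6339, -0.1192,  0.012 ])), ((array([338.3, 307.3]), 190), array([ 0.4418, -0.1723,  0.012 ]))] [((array([395.1, 184.8]), 104), array([0.5129, 0.274 , 0.007 ])), ((array([237. , 249.8]), 180), array([ 0.4445, -0.1714,  0.007 ])), ((array([330.1, 274.7]), 213), array([ 0.6367, -0.1173,  0.007 ]))]
target [0.471 0.239] start [ 0.6579 -0.1685] yaw -1.141 push 0.4265
rz -0.46 then dx,dy,dz 0.2845 -0.0373 -0.006 rp [-3.142e+00  1.000e-03] q6 -0.56
```

View pics/s2.png

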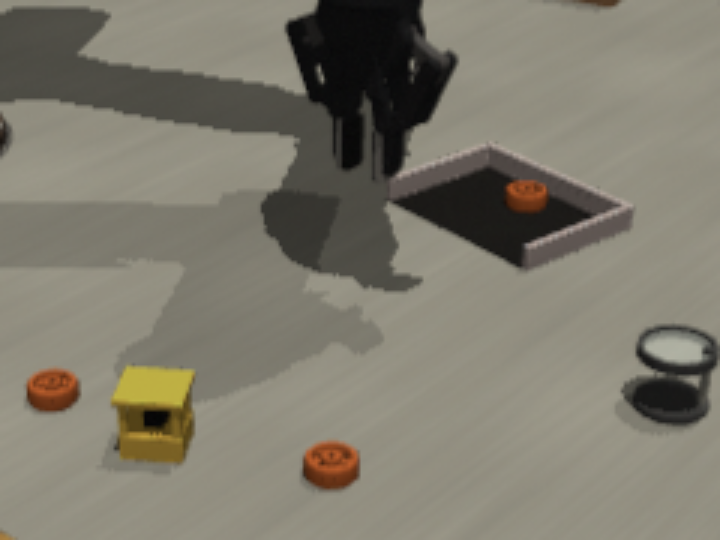

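W2 (crop 526,195) is inside the pen at (0.513, 0.274), as planned. W1 is next.

Call:
tcp_steps --steps '[{"finger_gap": 0.026, "drz": -0.115}, {"finger_gap": 0.026, "drz": -0.115}, {"finger_gap": 0.026, "drz": -0.115}, {"finger_gap": 0.026, "drz": -0.115}, {"finger_gap": 0.026, "dx": 0.04, "dy": -0.005}, {"finger_gap": 0.026, "dx": 0.04, "dy": -0.005}, {"finger_gap": 0.026, "dx": 0.04, "dy": -0.005}, {"finger_gap": 0.026, "dx": 0.04, "dy": -0.005}]'

```text
t: 7.15
eef_pos: [0.5923, -0.0598, 0.0931]
ee_rot: [3.141, 0.0, -1.137]
force: [0.2, 0.9, -0.2]
finger_gap: 0.0261
gripper_force: 0.0
```

Call:
tcp_steps --steps '[{"finger_gap": 0.026, "dx": 0.04, "dy": -0.005}, {"finger_gap": 0.026, "dx": 0.04, "dy": -0.005}, {"finger_gap": 0.026, "dx": 0.04, "dy": -0.005}, {"finger_gap": 0.026}, {"finger_gap": 0.026}]'

```text
t: 7.65
eef_pos: [0.6554, -0.162, 0.0922]
ee_rot: [3.14, 0.001, -1.14]
force: [0.7, 0.5, -0.1]
finger_gap: 0.0261
gripper_force: 0.0
```

```bash
python3 -c "
from h import *
S,yaw=plan(np.array([.635,-.1185]),.045,.035);go(*S,.003,yaw)"
```

```text
target [0.471 0.239] start [ 0.6579 -0.1685] yaw -1.141 push 0.4265
rz 0.002 then dx,dy,dz 0.007 0.0005 0.0892 rp [3.14e+00 1.00e-03] q6 0.39
```

Call:
tcp_steps --steps '[{"finger_gap": 0.026, "dx": 0.007, "dz": 0.02}, {"finger_gap": 0.026, "dz": 0.03}, {"finger_gap": 0.026, "dz": 0.02}, {"finger_gap": 0.026, "dz": 0.012}, {"finger_gap": 0.026, "dz": 0.004}, {"finger_gap": 0.026, "dz": 0.002}, {"finger_gap": 0.026}]'

```text
t: 8.35
eef_pos: [0.6599, -0.1665, 0.0062]
ee_rot: [-3.141, -0.001, -1.136]
force: [-0.6, 0.2, -0.8]
finger_gap: 0.026
gripper_force: 0.0
```

```bash
python3 -c "
from h import *
S,yaw=plan(np.array([.635,-.1185]),.045,.035);go(*S,.003,yaw)"
```

```text
target [0.471 0.239] start [ 0.6579 -0.1685] yaw -1.141 push 0.4265
rz 0.005 then dx,dy,dz 0.001 0.0026 0.0032 rp [-3.141e+00 -1.000e-03] q6 0.4
```

Call:
tcp_steps --steps '[{"finger_gap": 0.026, "dy": 0.0025, "dz": 0.003, "drz": 0.005}, {"finger_gap": 0.026, "dx": -0.01}, {"finger_gap": 0.026, "dx": -0.02}, {"finger_gap": 0.026, "dx": -0.02}, {"finger_gap": 0.026, "dx": -0.02}, {"finger_gap": 0.026, "dx": -0.02}, {"finger_gap": 0.026, "dx": -0.02}, {"finger_gap": 0.026, "dx": -0.02}]'

```text
t: 9.15
eef_pos: [0.6025, -0.0484, 0.0028]
ee_rot: [-3.141, -0.0, -1.142]
force: [-1.0, 0.3, 0.1]
finger_gap: 0.0261
gripper_force: 0.0
```

Call:
tcp_steps --steps '[{"finger_gap": 0.026, "dx": -0.02}, {"finger_gap": 0.026, "dx": -0.02}, {"finger_gap": 0.026, "dx": -0.02}, {"finger_gap": 0.026, "dx": -0.02}, {"finger_gap": 0.026, "dx": -0.01}, {"finger_gap": 0.026}]'

```text
t: 9.75
eef_pos: [0.5652, 0.0335, 0.0028]
ee_rot: [-3.141, 0.0, -1.14]
force: [-0.3, -0.1, -0.6]
finger_gap: 0.026
gripper_force: 0.0
```

```bash
python3 -c "
from h import *
t=bot.camera('top');s=bot.camera('scene')
print([(b,onz(t,b[0],.012)) for b in blobs(t)],[(b,onz(s,b[0],.007)) for b in blobs(s)])
d=np.array([-.4173,.9088])
go(*(np.array([.471,.239])-.022*d),.003,-1.141)
cv2.imwrite('pics/s3.png',cv2.resize(s['pixels'][120:300,220:460,::-1],None,fx=3,fy=3))"
```

```text
[((array([338.2, 307.3]), 189), array([ 0.4418, -0.1721,  0.012 ]))] [((array([395. , 184.8]), 107), array([0.5128, 0.2738, 0.007 ])), ((array([352.6, 223.8]), 82), array([0.5528, 0.0557, 0.007 ])), ((array([237.1, 249.8]), 179), array([ 0.4446, -0.1713,  0.007 ]))]
rz -0.0 then dx,dy,dz -0.2053 -0.0 -0.0004 rp [-3.141 -0.   ] q6 0.03
```

View pics/s3.png

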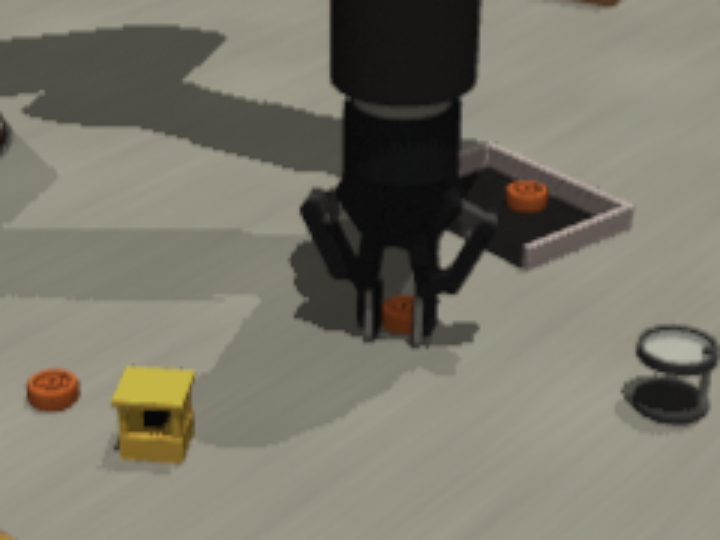

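W1 (crop 402,314) is centred between the two fingers and moving with them, and everything else is where it was. There are 205 mm left to push.

Call:
tcp_steps --steps '[{"finger_gap": 0.026, "dx": -0.01}, {"finger_gap": 0.026, "dx": -0.02}, {"finger_gap": 0.026, "dx": -0.02}, {"finger_gap": 0.026, "dx": -0.02}, {"finger_gap": 0.026, "dx": -0.02}, {"finger_gap": 0.026, "dx": -0.02}, {"finger_gap": 0.026, "dx": -0.02}, {"finger_gap": 0.026, "dx": -0.02}]'

```text
t: 10.65
eef_pos: [0.5029, 0.1692, 0.0023]
ee_rot: [-3.142, -0.0, -1.143]
force: [0.7, 0.1, -0.2]
finger_gap: 0.0264
gripper_force: 0.1
```

Call:
tcp_steps --steps '[{"finger_gap": 0.026, "dx": -0.02}, {"finger_gap": 0.026, "dx": -0.015}, {"finger_gap": 0.026, "dx": -0.01}, {"finger_gap": 0.026, "dx": -0.01}, {"finger_gap": 0.026}]'

```text
t: 11.15
eef_pos: [0.4802, 0.2195, 0.0023]
ee_rot: [-3.141, 0.0, -1.141]
force: [0.3, -0.8, -0.6]
finger_gap: 0.0259
gripper_force: 0.0
```

Call:
tcp_steps --steps '[{"finger_gap": 0.026, "dx": 0.02}, {"finger_gap": 0.026, "dx": 0.03}, {"finger_gap": 0.026, "dx": 0.02, "dz": -0.03}, {"finger_gap": 0.026, "dx": 0.02, "dz": -0.04}, {"finger_gap": 0.026, "dx": 0.04, "dz": -0.02}, {"finger_gap": 0.026, "dx": 0.04}]'

```text
t: 11.75
eef_pos: [0.5536, 0.0634, 0.0961]
ee_rot: [-3.135, -0.0, -1.141]
force: [0.9, -0.2, -0.4]
finger_gap: 0.0263
gripper_force: 0.0
```

```bash
python3 -c "
from h import *
s=bot.camera('scene')
print([(b,onz(s,b[0],.007)) for b in blobs(s)])
for uv in[(.045,-.035)]:
  S,yaw=plan(np.array([.442,-.1718]),*uv);go(*S,.1,yaw)"
```

```text
[((array([374.4, 184.5]), 102), array([0.4735, 0.2431, 0.007 ])), ((array([395. , 184.8]), 105), array([0.5128, 0.2738, 0.007 ])), ((array([237.1, 249.8]), 179), array([ 0.4446, -0.1713,  0.007 ]))]
target [0.54  0.227] start [ 0.4289 -0.2252] yaw -1.812 push 0.4441
rz 0.669 then dx,dy,dz 0.3059 0.0536 -0.0058 rp [-3.138e+00 -1.000e-03] q6 -0.03
```

Call:
tcp_steps --steps '[{"finger_gap": 0.026, "drz": 0.134}, {"finger_gap": 0.026, "drz": 0.134}, {"finger_gap": 0.026, "drz": 0.134}, {"finger_gap": 0.026, "drz": 0.134}, {"finger_gap": 0.026, "drz": 0.134}, {"finger_gap": 0.026, "dx": 0.04, "dy": 0.007}, {"finger_gap": 0.026, "dx": 0.04, "dy": 0.007}, {"finger_gap": 0.026, "dx": 0.04, "dy": 0.007}]'

```text
t: 12.6
eef_pos: [0.5009, -0.0489, 0.092]
ee_rot: [3.141, -0.0, -1.812]
force: [0.9, -0.1, 0.1]
finger_gap: 0.0258
gripper_force: 0.0
```

Call:
tcp_steps --steps '[{"finger_gap": 0.026, "dx": 0.04, "dy": 0.007}, {"finger_gap": 0.026, "dx": 0.04, "dy": 0.007}, {"finger_gap": 0.026, "dx": 0.04, "dy": 0.007}, {"finger_gap": 0.026, "dx": 0.04, "dy": 0.007}, {"finger_gap": 0.026, "dx": 0.025, "dy": 0.004}, {"finger_gap": 0.026}]'

```text
t: 13.2
eef_pos: [0.4248, -0.2219, 0.0921]
ee_rot: [3.141, -0.0, -1.816]
force: [0.1, 0.5, 0.1]
finger_gap: 0.0257
gripper_force: 0.0
```

```bash
python3 -c "
from h import *
t=bot.camera('top');print([(b,onz(t,b[0],.012)) for b in blobs(t)])
S,yaw=plan(np.array([.442,-.1718]),.045,-.035);go(*S,.003,yaw)"
```

```text
[((array([122.5, 273.6]), 209), array([0.5122, 0.2712, 0.012 ])), ((array([137.6, 294. ]), 216), array([0.4703, 0.2396, 0.012 ])), ((array([338.2, 307.3]), 194), array([ 0.4418, -0.1721,  0.012 ]))]
target [0.54  0.227] start [ 0.4289 -0.2252] yaw -1.812 push 0.4441
rz -0.004 then dx,dy,dz 0.0034 -0.0042 0.0892 rp [ 3.141 -0.   ] q6 -0.18
```

Call:
tcp_steps --steps '[{"finger_gap": 0.026, "dx": 0.003, "dy": -0.004, "dz": 0.02, "drz": -0.004}, {"finger_gap": 0.026, "dz": 0.03}, {"finger_gap": 0.026, "dz": 0.02}, {"finger_gap": 0.026, "dz": 0.012}, {"finger_gap": 0.026, "dz": 0.004}, {"finger_gap": 0.026, "dz": 0.002}, {"finger_gap": 0.026}]'

```text
t: 13.95
eef_pos: [0.4303, -0.2231, 0.0046]
ee_rot: [-3.141, 0.0, -1.807]
force: [-0.0, -0.4, 0.2]
finger_gap: 0.026
gripper_force: 0.0
```

```bash
python3 -c "
from h import *
S,yaw=plan(np.array([.442,-.1718]),.045,-.035);go(*S,.003,yaw)"
```

```text
target [0.54  0.227] start [ 0.4289 -0.2252] yaw -1.812 push 0.4441
rz 0.005 then dx,dy,dz 0.0024 0.0009 0.0016 rp [-3.141  0.   ] q6 -0.17
```

Call:
tcp_steps --steps '[{"finger_gap": 0.026, "dy": 0.001, "dz": 0.0015, "drz": 0.005}, {"finger_gap": 0.026, "dx": -0.01}, {"finger_gap": 0.026, "dx": -0.02}, {"finger_gap": 0.026, "dx": -0.02}, {"finger_gap": 0.026, "dx": -0.02}, {"finger_gap": 0.026, "dx": -0.02}, {"finger_gap": 0.026, "dx": -0.02}, {"finger_gap": 0.026, "dx": -0.02}]'

```text
t: 14.75
eef_pos: [0.4605, -0.0955, 0.0033]
ee_rot: [-3.141, 0.0, -1.813]
force: [0.7, -0.6, 0.4]
finger_gap: 0.0259
gripper_force: 0.1
```

Call:
tcp_steps --steps '[{"finger_gap": 0.026, "dx": -0.02}, {"finger_gap": 0.026, "dx": -0.02}, {"finger_gap": 0.026, "dx": -0.02}, {"finger_gap": 0.026, "dx": -0.02}, {"finger_gap": 0.026, "dx": -0.02}, {"finger_gap": 0.026, "dx": -0.02}, {"finger_gap": 0.026, "dx": -0.01}, {"finger_gap": 0.026}]'

```text
t: 15.55
eef_pos: [0.4918, 0.0307, 0.0031]
ee_rot: [-3.141, 0.001, -1.811]
force: [0.5, -0.1, -0.4]
finger_gap: 0.0263
gripper_force: 0.0
```

```bash
python3 -c "
from h import *
s=bot.camera('scene')
print([(b,onz(s,b[0],.007)) for b in blobs(s)])
go(*(np.array([.540,.227])-.022*np.array([.239,.971])),.003,-1.812)
cv2.imwrite('pics/s4.png',cv2.resize(s['pixels'][120:300,220:460,::-1],None,fx=3,fy=3))"
```

```text
[((array([373.9, 184.1]), 115), array([0.4713, 0.2442, 0.007 ])), ((array([395. , 184.8]), 106), array([0.5128, 0.2738, 0.007 ])), ((array([336.8, 216.1]), 48), array([0.5058, 0.0603, 0.007 ]))]
rz 0.0 then dx,dy,dz -0.1811 -0.0003 -0.0 rp [-3.141  0.   ] q6 -0.7
```

View pics/s4.png

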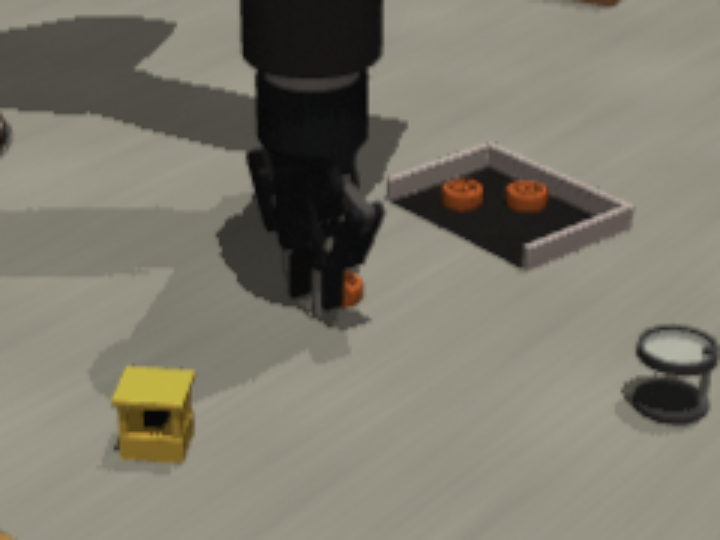

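W3 (crop 350,290) is held at the fork, and W1 and W2 are lying in the pen. There are 181 mm left to push.

Call:
tcp_steps --steps '[{"finger_gap": 0.026, "dx": -0.01}, {"finger_gap": 0.026, "dx": -0.02}, {"finger_gap": 0.026, "dx": -0.02}, {"finger_gap": 0.026, "dx": -0.02}, {"finger_gap": 0.026, "dx": -0.02}, {"finger_gap": 0.026, "dx": -0.02}, {"finger_gap": 0.026, "dx": -0.02}, {"finger_gap": 0.026, "dx": -0.015}]'

```text
t: 16.4
eef_pos: [0.5265, 0.1721, 0.0028]
ee_rot: [-3.141, 0.0, -1.812]
force: [-1.2, -0.6, -0.3]
finger_gap: 0.0263
gripper_force: 0.1
```

Call:
tcp_steps --steps '[{"finger_gap": 0.026, "dx": -0.015}, {"finger_gap": 0.026, "dx": -0.01}, {"finger_gap": 0.026, "dx": -0.01}, {"finger_gap": 0.026}]'

```text
t: 16.8
eef_pos: [0.5348, 0.2052, 0.0028]
ee_rot: [-3.141, 0.0, -1.812]
force: [-0.5, 0.4, -0.5]
finger_gap: 0.026
gripper_force: 0.0
```

Call:
tcp_steps --steps '[{"finger_gap": 0.026, "dx": 0.02}, {"finger_gap": 0.026, "dx": 0.03}, {"finger_gap": 0.026, "dx": 0.03, "dz": -0.03}, {"finger_gap": 0.026, "dx": 0.04, "dz": -0.04}, {"finger_gap": 0.026, "dx": 0.04, "dz": -0.02}, {"finger_gap": 0.026, "dx": 0.04}, {"finger_gap": 0.026, "dx": 0.04}, {"finger_gap": 0.026}]'

```text
t: 17.6
eef_pos: [0.4749, -0.0286, 0.0882]
ee_rot: [3.14, -0.0, -1.818]
force: [-0.3, 0.5, -0.5]
finger_gap: 0.0262
gripper_force: 0.0
```

```bash
python3 -c "
from h import *
t=bot.camera('top')
for b in blobs(t):
  p=onz(t,b[0],.012);r=p[:2]-O;print(p,'u,v',(r@U).round(3),(r@V).round(3))
cv2.imwrite('pics/t5.png',cv2.resize(t['pixels'][140:340,80:440,::-1],None,fx=2.2,fy=2.2))"
```

```text
[0.5406 0.2267 0.012 ] u,v 0.044 -0.036
[0.512 0.271 0.012] u,v 0.083 0.0
[0.4703 0.2396 0.012 ] u,v 0.045 0.036
```

View pics/t5.png

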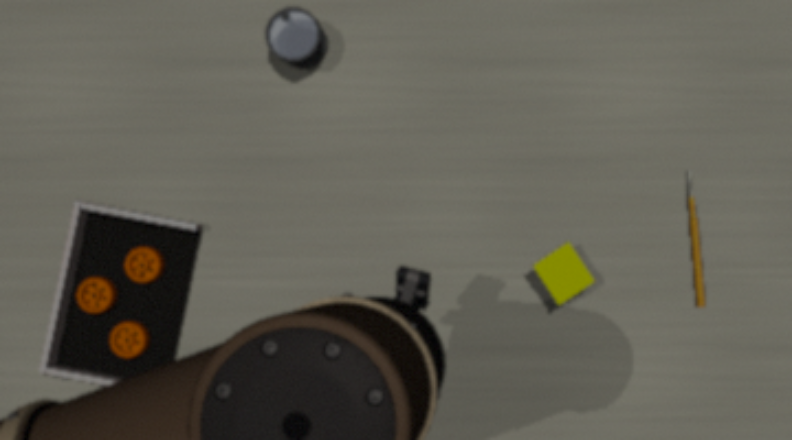

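All three wheels (crop 143,265; 95,295; 128,340) lie fully inside the pen, at least 27 mm in from the open side. The cab, scriber and loupe haven't moved, and the gripper is clear of everything.

```bash
python3 -c "
from bench import bot
print(bot.hand_in())"
```

```text
the job is handed in; nothing more can be done
None
```

All three wheels were swept fully inside the pen and the job was handed in at about 18 s; the cab, scriber and loupe were left where they stood.

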